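# Start the spore-test incubator

## Robot

A 7-joint arm with a two-finger parallel gripper is mounted at the origin on the work surface. World frame = base frame: x ahead of the robot, y to its left, z up, the work surface at z = 0. Lengths are in m, angles in rad, forces in N, time in s.
With the tool pointing down it reaches from about 0.4 to 0.875 m from the base axis. Payload 19.3 kg.
Tool frame: the origin (TCP) lies between the finger pads, 19 mm behind the fingertips; this is the grasp point; z points along the fingers, y is the line along which they close (so a half turn about z gives the same grasp; the last joint's range is limited). The gripper opens to 85 mm and grips with 20 to 120 N. Pads are 22 mm wide; open, the fingers measure 114 mm over their backs; the gripper's body (76 mm by 85 mm) begins 54 mm behind the grasp point. The pads swing forward as they close: fully open they stand 13 mm farther back than shut.
Start: joints at [-1.307, 0.521, -0.036, 1.599, 0.021, 1.021, -0.113], TCP at [0.205, 0.59, 0.25] pointing down, gripper open.
Joint ranges: [-2.91, 2.91], [-0.3, 2.13], [-1.5, 1.42], [0.17, 2.43], [-1.26, 4.41], [0.16, 1.93], [-2.52, 2.52]. Speed limits (rad/s): [1.89, 1.89, 2.39, 2.39, 3.01, 3.01, 3.01].

## Interface

Orientations are given as [roll, pitch, yaw] about the fixed x, y, z axes, in that order (R = Rz(yaw) Ry(pitch) Rx(roll)).
In Python, from workcell import telemetry, grab_frame, bot gives the robot as it stands. The module is installed in compiled form; this text tells all that it offers.
- The arm moves only by the shell command python3 -m crank 'ROWS' [FORCE]. ROWS is text: rows parted by semicolons, each of 7 numbers parted by spaces: the finger opening in m, from 0 to 0.0854, then the shift along the tool's x, y, z in m, then the turn, a rotation vector about the tool's x, y, z in degrees. A call has exactly 8 rows; each row shifts and turns the commanded pose from where the row before left it, along the tool's axes as they then stand; what a row does not reach is not made up. A row lasts 1/12 s, in which the tool goes at most 41.7 mm and 7.16 degrees, less where a joint would pass 70% of its speed; a pose out of reach is approached as far as the arm can. A call with a gripper value outside its range is refused whole. The fingers move at their own pace and stop on an object; FORCE is the grip in N (left out, the last holds). Time passes only in rows, so rows that do not move let the fingers close, or fill a call up. It gives the time, the measured TCP pose, the force, the opening and the grip force at its end, in the units of the state.
- telemetry.observe(): the state, without advancing time (a new reading comes with each control period).
- grab_frame(name): name is "scene" or "side" or "wrist"; returns a dict with "pixels" (400x640x3 uint8, red, green, blue), "depth" (400x640 float32, m along the optical axis (not along the pixel's ray), 0 where there is no reading), "vertical_fov" (degrees; the focal length in pixels is half the picture's height over the tangent of half this angle, whatever the lens; pixels are square), "cx", "cy" (the principal point, pixels), "R" (3x3) and "t" (3): a world point X has camera coordinates R X + t; the wrist camera has in their place "hand_eye" (4x4, takes a point from camera to tool coordinates, whose origin is the TCP and whose axes are the flange's). Camera axes: x right, y down, z forward; pixel columns grow to the right and rows downward; lengths in m; the calibration is good to about 2 mm. The wrist camera is an equidistant fisheye: a pixel r from the principal point sees the ray r / f radians off the axis. A picture is of the moment at which its call begins: read the wrist's pose just before it.
- bot.job_done(): hands the job in; it is judged then, once.
The state is a dict: "clock": time; "qpos": joint angles; "qd": joint speeds; "joint_efforts": joint torques, N m; "position": TCP position; "tool_rot": TCP orientation; "force": force on the tool from outside, world axes, zero at the start; "moment": the same for the moment, N m; "grip_width": finger opening in m; "finger_force": force on a finger pad.
Only numpy, scipy, OpenCV 4.12 (cv2) and the standard library are available. Lean on these libraries where they do the work, as an engineer would, in place of code of your own. Each camera call takes 0.05 s, during which the arm holds its last target. There are 200 camera calls.

## Task

Start the spore test: lift the hood off the incubator and stand it on the pink mat, then lower the block with the small vial holes (not the one with the six big bores) into the well until it sits flat and fully home. Put the hood back square over the well and, last of all, turn the main switch on. Lower things, do not drop them, and leave everything else on the bench where it is.

Things in the scene. Friction and masses are not known exactly. Their poses are not given: they have to be found in the camera images.
- incubator: dry-block incubator, fixed to the bench: white case 220 (its x) x 300 (its y) mm, deck 85 mm above the bench. Origin: centre of its underside, at bench level; z up; -x is the front. On the deck: the well (see well) towards +y, the rotary main switch towards -y.
- well (a point): centre of the floor of the well, 45 mm above the bench; axes as the incubator. The well is a pocket 98 mm along x by 78 mm along y, flat floor, upright walls up to 86 mm above the bench; a black surround on top slopes outwards as a lead-in to a mouth 106 x 86 mm at 93 mm above the bench. The surround's outside is 118 x 98 mm at the deck, tapering to 111 x 91 mm.
- hood_seat (a point): point on the deck plane (85 mm above the bench) straight above well, where the origin of the hood belongs; axes as the incubator.
- hood: smoked see-through hood, open below, outside 129 (its x) x 109 (its y) x 66 mm high, walls 3 mm, 0.25 kg. Origin: centre of its lower rim. It starts over the well, rim on the deck, around the black surround with 2.5 mm of play all round. On top a black bar handle along its x, 80 long x 12 wide x 14 mm high, its underside 84 mm above the rim, on two posts.
- hood_grip (a point): point on the hood's bar handle where the TCP goes to grip it from above, 93 mm above the rim, fingers closing along the hood's y; axes as the hood.
- mat: pale pink silicone mat, fixed, 170 (its x) x 150 (its y) x 4 mm, lying empty on the bench. Origin: centre of its underside.
- vial_block: the block to load: aluminium, 95 (its x) x 75 (its y) x 50 mm high, 0.6 kg, with 20 small 10 mm holes, four holding white-capped vials 9 mm proud of the top. Origin: centre of its underside. On top a steel bar handle along its x, 70 long x 12 wide x 14 mm high, from 71 to 85 mm above the underside, on two posts. It fits the well either way round (half a turn), long side along the well's x.
- block_grip (a point): point on the vial block's bar handle where the TCP goes to grip it from above, 80 mm above the underside, fingers closing along the block's y; axes as the block.
- tube_block: the other block, a bystander: same metal, same outside sizes and handle, but with six big bores of 25 mm and no vials. It lies next to the vial block, at either place. Origin: centre of its underside.
- switch (a joint): rotary main switch on the incubator's deck, upright axis. 0 = off (handle along the incubator's x, white pointer to the front, at the dot), where it starts; 1.047 rad (60 degrees) = on, turned clockwise seen from above, pointer at the white bar. Over-centre detent: resists with up to 0.15 N m, and past half way it snaps to the nearer end by itself when free.
- switch_grip (a point): point on the switch's axis where the TCP goes to grip its handle from above, 121 mm above the bench: a black bar 66 long x 16 wide x 30 mm high (100 to 130 mm above the bench), lying along this point's x, so fingers close along its y. The point turns with the handle.
- tweezers: steel tweezers, 165 mm long, lying on the bench beyond the blocks; bystander.
- cup: white plastic cup, 72 mm across, 75 mm high, standing beyond the mat; bystander.
- strip_jar: amber jar, 60 mm across, 85 mm high, to the right of the blocks; bystander.
Not all that is in view belongs to the job. Leave any yellow look-alike of the vial_block alone. Leave any green look-alike of the hood alone.

How it is judged:
By the outcome, as a careful person would: the job done as asked, in the order asked, and still so for the second after the job is handed in, with the robot touching nothing.
It also fails if it takes over 67 s, if anything falls off the work surface, if the arm or the gripper's body presses on something with over 40 N, if the wrist force passes 120 N, or if a joint passes its speed limit or range.

## Working session

There is one attempt and no reset: what is moved stays moved. The work goes in short steps, Python scripts to look and compute and a shell command to move; the robot and the scene stay as the last step left them, time stands still between calls to the robot, and variables do not carry over. Pictures are saved under pics/ and viewed, at most 10 in all, crops included, and the job is handed in when it is done.

```bash
mkdir -p pics; cat > h.py <<'E'
import numpy as np,cv2
from workcell import telemetry,grab_frame,bot
from scipy.spatial.transform import Rotation as Ro
def cloud(f):
    d=f["depth"];H,W=d.shape;fo=H/2/np.tan(np.radians(f["vertical_fov"])/2)
    u,v=np.meshgrid(np.arange(W),np.arange(H))
    if "R" in f:
        P=np.stack([(u-f["cx"])/fo*d,(v-f["cy"])/fo*d,d],-1)
        return (P-f["t"])@np.asarray(f["R"])
    x,y=u-f["cx"],v-f["cy"];r=np.hypot(x,y)+1e-9;th=r/fo
    s=np.tan(th)*d/r
    P=np.stack([x*s,y*s,d],-1);h=np.asarray(f["hand_eye"])
    T=P@h[:3,:3].T+h[:3,3]
    st=f["st"];return T@Ro.from_euler('xyz',st["tool_rot"]).as_matrix().T+np.array(st["position"])
def grab(n):
    st=telemetry.observe();f=grab_frame(n);f["st"]=st;return f
def save(f,fn,c=None):
    p=f["pixels"][:,:,::-1]
    if c: p=cv2.resize(p[c[1]:c[3],c[0]:c[2]],None,fx=c[4],fy=c[4],interpolation=cv2.INTER_CUBIC)
    cv2.imwrite(fn,p)
E
python3 - <<'E'
from h import *
import pickle
a=grab("scene");b=grab("side");pickle.dump((a,b),open("f.pkl","wb"))
save(a,"pics/scene.png");save(b,"pics/side.png");print(telemetry.observe())
E
```

```text
{'clock': 0.1, 'qpos': array([-1.30718754,  0.52195359, -0.0363247 ,  1.59993728,  0.02120469,
        1.02110903, -0.11279917]), 'qd': array([-0.00145451, -0.0018732 , -0.00154651, -0.00368277, -0.00024465,
        0.00045707,  0.00073033]), 'joint_efforts': array([ 4.65430450e-03, -9.28488064e+01,  1.98479444e+00, -3.70541739e+01,
        1.82049576e-02,  5.12635845e-03, -4.67358973e-05]), 'position': array([0.20471892, 0.59022426, 0.24948874]), 'tool_rot': array([-3.14057344e+00,  7.69208249e-05,  2.80777359e+00]), 'force': array([ 0.55535706,  0.33080794, -0.24049471]), 'moment': array([-0.02900901, -0.01483166,  0.01371822]), 'finger_force': 0.0, 'grip_width': 0.08579729290892969}
```

View pics/scene.png

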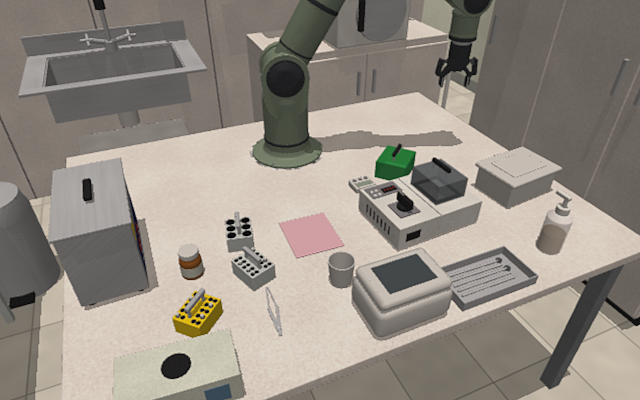

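View pics/side.png

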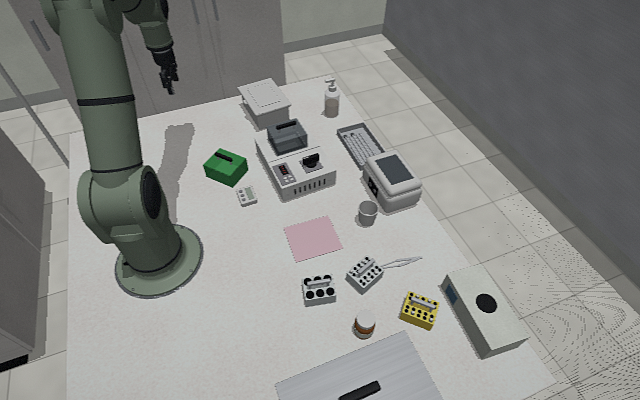

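Candidates in scene.png:
- **Hood:** smoked hood (440,180); the green one (395,162) is a look-alike.
- **Block:** small-hole grey block (253,266). The six-bore block (239,232) is the bystander and the yellow one (198,313) a look-alike.

I choose the smoked hood and the block at (253,266). In side.png these are at (287,135) and (365,272).

```bash
python3 - <<'E'
from h import *
import pickle
a,b=pickle.load(open("f.pkl","rb"))
def fit(n,f,box,z0,z1,col=None):
    P=cloud(f);u0,v0,u1,v1=box;p=P[v0:v1,u0:u1].reshape(-1,3);c=f["pixels"][v0:v1,u0:u1].reshape(-1,3).astype(int)
    m=(p[:,2]>z0)&(p[:,2]<z1)
    if col: m&=col(c)
    q=p[m]
    if len(q)<5: print(n,len(q));return
    r=cv2.minAreaRect((q[:,:2]*1000).astype(np.float32));print(n,len(q),"z",np.median(q[:,2]).round(4),"c",np.round(r[0],1),np.round(r[1],1),"ang",round(r[2],1))
for nm,f,bb in (("scene",a,dict(h=(405,150,475,205),blk=(228,240,280,292),mat=(270,205,350,260),inc=(340,150,490,250))),("side",b,dict(h=(262,112,312,158),blk=(342,250,388,296),mat=(275,208,350,268),inc=(248,110,345,205)))):
    print(nm)
    fit("hoodhandle",f,bb["h"],.172,.19)
    fit("hoodtop",f,bb["h"],.145,.156)
    fit("blkhandle",f,bb["blk"],.076,.092)
    fit("blktop",f,bb["blk"],.044,.054)
    fit("mat",f,bb["mat"],-.005,.012,lambda c:(c[:,0]-c[:,1]>30))
    fit("deck",f,bb["inc"],.080,.09)
    fit("switch",f,bb["inc"],.122,.136)
save(a,"pics/c1.png",(180,200,300,340,4))
E
```

```text
scene
hoodhandle 115 z 0.1805 c [558.4 288.6] [80.5 16.9] ang 5.7
hoodtop 788 z 0.151 c [557.4 290. ] [133.2 114.9] ang 2.9
blkhandle 117 z 0.0842 c [ 605.8 -324.2] [68.5 13.7] ang 18.6
blktop 596 z 0.0501 c [ 569.4 -337. ] [173.   76.8] ang 20.7
mat 1797 z 0.0042 c [ 506.9 -115.2] [150.8 173.4] ang 87.4
deck 2677 z 0.0853 c [536.  261.3] [339.7 451.9] ang 34.0
switch 317 z 0.1289 c [642.4 159.2] [166.3 352.7] ang 33.2
side
hoodhandle 74 z 0.1797 c [560.6 293. ] [78.6 17.8] ang 1.6
hoodtop 547 z 0.15 c [561.  293.3] [129.5 116.9] ang 3.3
blkhandle 84 z 0.0836 c [ 606.1 -321.1] [67.5 13.8] ang 17.5
blktop 528 z 0.0489 c [ 606.2 -321.3] [95.7 75.5] ang 20.3
mat 0
deck 2023 z 0.0844 c [561.3 291.6] [221.4 436.4] ang 3.2
switch 178 z 0.1286 c [564.3 241.4] [108.1 245.6] ang 36.6
```

View pics/c1.png

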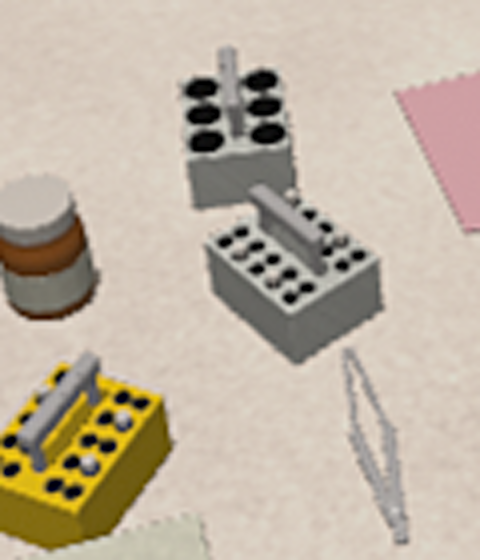

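The crop confirms it: the grey block with small holes and white caps is at crop (295,280), the six-bore block at (235,120) and the yellow one at (85,460). Next I plan the approach above the hood.

```bash
cat >> h.py <<'E'
def plan(x,y,z,yaw):
    st=telemetry.observe();R=Ro.from_euler('xyz',st["tool_rot"])
    T=Ro.from_euler('xyz',[180,0,yaw],degrees=True)
    rv=(R.inv()*T).as_rotvec(degrees=True)
    d=np.array([x,y,z])-st["position"]
    print("rot",rv.round(2),"shift after turn",(T.inv().apply(d)*1000).round(1),"before",(R.inv().apply(d)*1000).round(1),"pos",np.round(st["position"],4),"t",round(st["clock"],2),"F",np.round(st["force"],1),"w",round(st["grip_width"],4),"ff",round(st["finger_force"],1))
E
python3 -c "
from h import *
plan(.5595,.291,.26,183.2)"
```

```text
rot [-6.000e-02 -1.000e-02 -2.233e+01] shift after turn [-337.5 -318.6  -10.5] before [-433.2 -166.5  -10.3] pos [0.2047 0.5902 0.2495] t 0.1 F [ 0.6  0.3 -0.2] w 0.0858 ff 0.0
```

```bash
python3 -m crank '0.085 0 0 -0.003 0 0 -5.6;0.085 0 0 -0.003 0 0 -5.6;0.085 0 0 -0.003 0 0 -5.6;0.085 0 0 -0.002 0 0 -5.5;0.085 -0.028 -0.0265 0 0 0 0;0.085 -0.028 -0.0265 0 0 0 0;0.085 -0.028 -0.0265 0 0 0 0;0.085 -0.028 -0.0265 0 0 0 0' 40
python3 -m crank '0.085 -0.028 -0.0265 0 0 0 0;0.085 -0.028 -0.0265 0 0 0 0;0.085 -0.028 -0.0265 0 0 0 0;0.085 -0.028 -0.0265 0 0 0 0;0.085 -0.028 -0.0265 0 0 0 0;0.085 -0.028 -0.0265 0 0 0 0;0.085 -0.028 -0.0265 0 0 0 0;0.085 -0.028 -0.0265 0 0 0 0'
python3 - <<'E'
from h import *
plan(.5595,.291,.26,183.2)
f=grab("wrist");save(f,"pics/w1.png");import pickle;pickle.dump(f,open("w1.pkl","wb"))
print(f["hand_eye"],f["vertical_fov"])
P=cloud(f);
for z0,z1 in((.172,.19),(.145,.156),(.122,.136)):
    m=((P[...,2]>z0)&(P[...,2]<z1)&(abs(P[...,0]-.56)<.12)&(abs(P[...,1]-.24)<.2)).astype(np.uint8)
    n,l,s,c=cv2.connectedComponentsWithStats(m)
    for i in range(1,n):
        if s[i,4]>60:
            q=P[l==i];r=cv2.minAreaRect((q[:,:2]*1000).astype(np.float32));print(z0,s[i],np.median(q[:,2]).round(4),np.round(r[0],1),np.round(r[1],1),round(r[2],1))
E
```

```text
clock: 0.77
position: [0.3235, 0.4894, 0.2608]
tool_rot: [-3.141, -0.0, -3.086]
force: [0.2, 0.8, 0.4]
grip_width: 0.0851
finger_force: 0.0
clock: 1.43
position: [0.559, 0.29, 0.2608]
tool_rot: [-3.141, -0.0, -3.086]
force: [-0.5, -0.1, -0.4]
grip_width: 0.0854
finger_force: 0.0
rot [-0.01 -0.02 -0.02] shift after turn [-0.5  1.   0.8] before [-0.5  1.   0.8] pos [0.559  0.29   0.2608] t 1.43 F [-0.5 -0.1 -0.4] w 0.0854 ff 0.0
[[ 1.70533203e-03 -9.60721070e-01 -2.77510571e-01  7.01658213e-02]
 [ 9.99998530e-01  1.58839838e-03  6.46179833e-04  7.22379894e-04]
 [-1.80001240e-04 -2.77511265e-01  9.60722367e-01 -1.24920111e-01]
 [ 0.00000000e+00  0.00000000e+00  0.00000000e+00  1.00000000e+00]] 65.70646984690485
0.172 [ 316  160   18  109 1806] 0.1836 [559.9 294.8] [79.3 11.6] 3.2
0.145 [  252   124   144   154 18845] 0.152 [560.6 294.4] [129.9 110. ] 3.1
0.122 [300 122  72   2 107] 0.1314 [495.4 301.8] [ 0.9 59. ] 3.1
0.122 [ 159  199   25   64 1020] 0.1302 [602.8 148. ] [64.7 16.3] 2.6
```

View pics/w1.png

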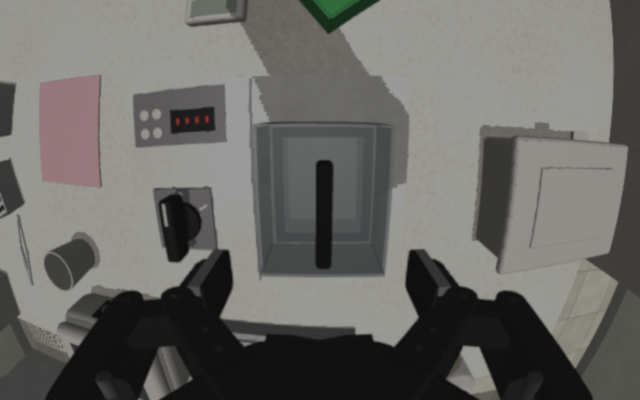

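The wrist view shows the hood's handle upright at (324,215), midway between the fingers. The switch is at (178,228).

```bash
python3 -m crank '0.06 -0.0012 0.0044 0.012 0 0 0;0.06 0 0 0.012 0 0 0;0.06 0 0 0.012 0 0 0;0.06 0 0 0.012 0 0 0;0.06 0 0 0.012 0 0 0;0.06 0 0 0.012 0 0 0;0.06 0 0 0.0105 0 0 0;0.06 0 0 0 0 0 0' 40
python3 -m crank '0.0 0 0 0 0 0 0;0.0 0 0 0 0 0 0;0.0 0 0 0 0 0 0;0.0 0 0 0 0 0 0;0.0 0 0 0 0 0 0;0.0 0 0 0 0 0 0;0.0 0 0 0 0 0 0;0.0 0 0 -0.002 0 0 0' 40
python3 -c "
from h import *
plan(.560,.2945,.178,183.1)"
```

```text
clock: 2.15
position: [0.5578, 0.2957, 0.176]
tool_rot: [-3.14, -0.003, -3.086]
force: [-0.2, -0.3, -0.2]
grip_width: 0.0598
finger_force: 0.0
clock: 2.82
position: [0.5586, 0.2959, 0.1802]
tool_rot: [-3.141, -0.001, -3.086]
force: [-0.6, 0.0, -4.4]
grip_width: 0.0112
finger_force: 42.3
rot [-0.01 -0.03  0.07] shift after turn [-1.3 -1.5  2.2] before [-1.3 -1.5  2.2] pos [0.5586 0.2959 0.1802] t 2.82 F [-0.6  0.  -4.4] w 0.0112 ff 42.3
```

```bash
python3 -m crank '0 0 0 -0.006 0 0 0;0 0 0 -0.012 0 0 0;0 0 0 -0.012 0 0 0;0 0 0 -0.012 0 0 0;0 0 0 -0.012 0 0 0;0 0 0 -0.012 0 0 0;0 0 0 -0.012 0 0 0;0 0 0 0 0 0 0' 
python3 - <<'E'
from h import *
plan(.506,-.115,.258,183.1)
f=grab("wrist");import pickle;pickle.dump(f,open("w2.pkl","wb"));P=cloud(f)
for z0,z1 in((.09,.097),(.247,.275),(.122,.136),(.08,.088)):
    m=((P[...,2]>z0)&(P[...,2]<z1)&(abs(P[...,0]-.56)<.14)&(abs(P[...,1]-.24)<.22)).astype(np.uint8)
    n,l,s,c=cv2.connectedComponentsWithStats(m)
    for i in range(1,n):
        if s[i,4]>100:
            q=P[l==i];r=cv2.minAreaRect((q[:,:2]*1000).astype(np.float32));print(z0,s[i],np.median(q[:,2]).round(4),np.round(r[0],1),np.round(r[1],1),round(r[2],1))
E
```

```text
clock: 3.48
position: [0.5597, 0.2965, 0.2615]
tool_rot: [3.14, 0.003, -3.086]
force: [0.1, 0.7, -3.2]
grip_width: 0.0108
finger_force: 42.4
rot [0.1  0.18 0.07] shift after turn [  75.8 -408.     3.5] before [  76.3 -407.9    2.6] pos [0.5597 0.2965 0.2615] t 3.48 F [ 0.1  0.7 -3.2] w 0.0108 ff 42.4
0.09 [ 148  186   63   63 1462] 0.091 [603.1 147.3] [70.6 70.2] 2.7
0.247 [ 273  188   93  152 5398] 0.2671 [558.6 295.6] [36.7 75.1] 75.1
0.122 [ 152  197   26   64 1020] 0.1302 [603.2 147.7] [65.4 16.7] 4.1
0.08 [  120    73   284   205 21451] 0.0861 [563.7 229.5] [220.9 301.5] 3.2
```

```bash
python3 -m crank '0 0.003 -0.016 0 0 0 0;0 0.005 -0.028 0 0 0 0;0 0.006 -0.032 0 0 0 0;0 0.006 -0.032 0 0 0 0;0 0.006 -0.032 0 0 0 0;0 0.006 -0.032 0 0 0 0;0 0.006 -0.032 0 0 0 0;0 0.006 -0.032 0 0 0 0' 
python3 -m crank '0 0.006 -0.032 0 0 0 0;0 0.006 -0.032 0 0 0 0;0 0.006 -0.032 0 0 0 0;0 0.006 -0.032 0 0 0 0;0 0.006 -0.028 0 0 0 0;0 0.004 -0.016 0 0 0 0;0 0 0 0.02 0 0 0;0 0 0 0.02 0 0 0'
python3 - <<'E'
from h import *
plan(.506,-.115,.099,183.1)
E
```

```text
clock: 4.2
position: [0.5272, 0.0564, 0.258]
tool_rot: [-3.141, -0.001, -3.086]
force: [1.4, -0.4, -3.0]
grip_width: 0.0113
finger_force: 42.3
clock: 4.87
position: [0.5035, -0.117, 0.2183]
tool_rot: [-3.141, 0.001, -3.089]
force: [1.0, 1.1, -3.2]
grip_width: 0.0109
finger_force: 42.3
rot [-0.03  0.08 -0.06] shift after turn [ -2.6   1.9 119.3] before [ -2.5   2.  119.3] pos [ 0.5035 -0.117   0.2183] t 4.87 F [ 1.   1.1 -3.2] w 0.0109 ff 42.3
```

```bash
python3 -m crank '0 -0.0025 0.002 0.02 0 0 0;0 0 0 0.02 0 0 0;0 0 0 0.02 0 0 0;0 0 0 0.02 0 0 0;0 0 0 0.015 0 0 0;0 0 0 0.01 0 0 0;0 0 0 0.005 0 0 0;0 0 0 0.003 0 0 0' 
python3 -m crank '0 0 0 0.002 0 0 0;0 0 0 0.002 0 0 0;0 0 0 0.002 0 0 0;0 0 0 0 0 0 0;0 0 0 0 0 0 0;0 0 0 0 0 0 0;0 0 0 0 0 0 0;0 0 0 0 0 0 0'
python3 - <<'E'
from h import *
plan(.506,-.115,.099,183.1)
E
```

```text
clock: 5.53
position: [0.5057, -0.1135, 0.105]
tool_rot: [3.142, -0.001, -3.086]
force: [0.2, -0.8, -3.0]
grip_width: 0.0111
finger_force: 42.3
clock: 6.2
position: [0.506, -0.1135, 0.0996]
tool_rot: [-3.142, 0.0, -3.086]
force: [-0.0, 0.5, -3.7]
grip_width: 0.0116
finger_force: 42.3
rot [-0.    0.01  0.07] shift after turn [ 0.1 -1.5  0.6] before [ 0.1 -1.5  0.6] pos [ 0.506  -0.1135  0.0996] t 6.2 F [-0.   0.5 -3.7] w 0.0116 ff 42.3
```

```bash
python3 -m crank '0 0 0 0.001 0 0 0;0 0 0 0.001 0 0 0;0 0 0 0 0 0 0;0 0 0 0 0 0 0;0 0 0 0 0 0 0;0 0 0 0 0 0 0;0 0 0 0 0 0 0;0 0 0 0 0 0 0'
python3 -m crank '0 0 0 0.001 0 0 0;0 0 0 0.001 0 0 0;0 0 0 0 0 0 0;0 0 0 0 0 0 0;0 0 0 0 0 0 0;0 0 0 0 0 0 0;0 0 0 0 0 0 0;0 0 0 0 0 0 0'
```

```text
clock: 6.87
position: [0.5059, -0.1136, 0.0976]
tool_rot: [-3.141, 0.0, -3.086]
force: [-0.2, -1.9, 1.5]
grip_width: 0.0111
finger_force: 42.9
clock: 7.53
position: [0.5061, -0.1149, 0.0966]
tool_rot: [-3.14, 0.001, -3.088]
force: [-5.9, -9.3, 25.0]
grip_width: 0.011
finger_force: 46.4
```

```bash
python3 -m crank '0 0 0 -0.001 0 0 0;0 0 0 -0.0008 0 0 0;0.05 0 0 0 0 0 0;0.06 0 0 0 0 0 0;0.06 0 0 0 0 0 0;0.06 0 0 -0.01 0 0 0;0.06 0 0 -0.02 0 0 0;0.06 0 0 -0.03 0 0 0'
python3 -m crank '0.08 0 0 -0.03 0 0 0;0.08 0 0 -0.03 0 0 0;0.08 0 0 -0.03 0 0 0;0.08 0 0 -0.02 0 0 0;0.08 0 0 0 0 0 0;0.08 0 0 0 0 0 0;0.08 0 0 0 0 0 0;0.08 0 0 0 0 0 0'
python3 - <<'E'
from h import *
plan(.606,-.322,.20,199)
f=grab("wrist");import pickle;pickle.dump(f,open("w3.pkl","wb"));P=cloud(f);save(f,"pics/w3.png")
for z0,z1 in((.095,.11),(.066,.076),(.044,.055),(.08,.09)):
    m=((P[...,2]>z0)&(P[...,2]<z1)&(abs(P[...,0]-.56)<.16)&(abs(P[...,1]+.24)<.22)).astype(np.uint8)
    n,l,s,c=cv2.connectedComponentsWithStats(m)
    for i in range(1,n):
        if s[i,4]>150:
            q=P[l==i];r=cv2.minAreaRect((q[:,:2]*1000).astype(np.float32));print(z0,s[i],np.median(q[:,2]).round(4),np.round(r[0],1),np.round(r[1],1),round(r[2],1))
E
```

```text
clock: 8.2
position: [0.5048, -0.1132, 0.157]
tool_rot: [3.141, -0.003, -3.086]
force: [-0.1, 0.0, 0.3]
grip_width: 0.0597
finger_force: 0.0
clock: 8.87
position: [0.5054, -0.1134, 0.2665]
tool_rot: [3.141, -0.002, -3.086]
force: [-0.9, 0.5, 0.6]
grip_width: 0.0804
finger_force: 0.0
rot [  0.02  -0.09 -15.82] shift after turn [ -27.2 -230.    66.5] before [ -89.  -213.8   66.3] pos [ 0.5054 -0.1134  0.2665] t 8.87 F [-0.9  0.5  0.6] w 0.0804 ff 0.0
0.095 [313 147  12  81 958] 0.1026 [ 506.6 -112.8] [79.7 11. ] 3.5
0.066 [  266   121   106   118 10900] 0.0709 [ 507.2 -112.4] [129.7 110. ] 3.4
0.066 [285 315  52  22 254] 0.0729 [ 695.1 -110.4] [67.3 29.5] 83.4
0.044 [ 125   85   64   85 3235] 0.0511 [ 450.  -316.1] [77.2 95.5] 78.8
0.044 [ 72 166  16  38 182] 0.05 [ 529.7 -449.8] [54.4 18.9] 0.8
0.044 [ 125  203   73   75 2317] 0.0509 [ 605.7 -319.6] [95.9 76.5] 21.1
0.044 [ 92 269  21  31 295] 0.0504 [ 693.9 -455.5] [46.  35.3] 44.7
0.044 [288 306  46  17 166] 0.0489 [ 695.  -112.5] [23.9 62.5] 0.7
0.08 [131  95  19  63 629] 0.0853 [ 449.8 -315.8] [14.  70.1] 78.0
0.08 [ 58 174  12  35 256] 0.0854 [ 530.5 -451.9] [16. 47.] 89.9
0.08 [133 228  30  52 484] 0.0852 [ 605.4 -319.9] [68.9 13.9] 21.0
```

View pics/w3.png

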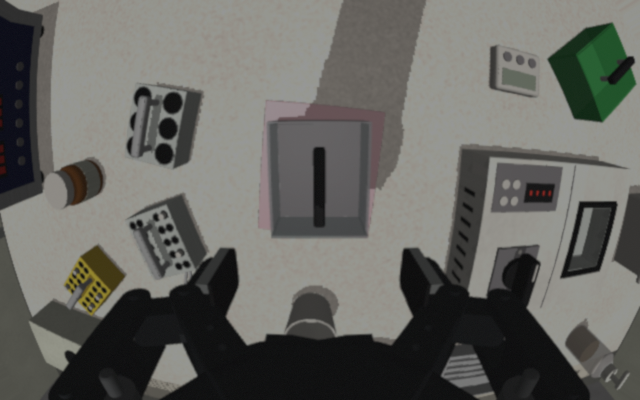

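The wrist view shows the hood standing on the mat at (319,180), the vial block at (165,240), the tube block at (160,125) and the uncovered well at (590,240).

```bash
python3 -c "
from h import *
plan(.6055,-.3197,.16,201)"
```

```text
rot [  0.03  -0.09 -17.83] shift after turn [ -19.5 -228.4  106.5] before [ -88.6 -211.5  106.3] pos [ 0.5055 -0.1134  0.2665] t 8.92 F [ 0.4 -0.8  1.3] w 0.0802 ff 0.0
```

```bash
python3 -m crank '0.06 0 0 0 0 0 -6;0.06 0 0 0 0 0 -6;0.06 0 0 0 0 0 -5.8;0.06 -0.0025 -0.0285 0.006 0 0 0;0.06 -0.0025 -0.0285 0.01 0 0 0;0.06 -0.0025 -0.0285 0.01 0 0 0;0.06 -0.0025 -0.0285 0.01 0 0 0;0.06 -0.0025 -0.0285 0.01 0 0 0'
python3 -m crank '0.06 -0.0025 -0.0285 0.01 0 0 0;0.06 -0.0025 -0.0285 0.02 0 0 0;0.06 -0.002 -0.029 0.03 0 0 0;0.06 0 0 0 0 0 0;0.06 0 0 0 0 0 0;0.06 0 0 0 0 0 0;0.06 0 0 0 0 0 0;0.06 0 0 0 0 0 0'
python3 - <<'E'
from h import *
plan(.6055,-.3197,.081,201)
f=grab("wrist");P=cloud(f)
for z0,z1 in((.044,.055),(.08,.09)):
    m=((P[...,2]>z0)&(P[...,2]<z1)&(abs(P[...,0]-.605)<.1)&(abs(P[...,1]+.32)<.1)).astype(np.uint8)
    n,l,s,c=cv2.connectedComponentsWithStats(m)
    for i in range(1,n):
        if s[i,4]>150:
            q=P[l==i];r=cv2.minAreaRect((q[:,:2]*1000).astype(np.float32));print(z0,s[i],np.median(q[:,2]).round(4),np.round(r[0],1),np.round(r[1],1),round(r[2],1))
E
```

```text
clock: 9.58
position: [0.5687, -0.2433, 0.2199]
tool_rot: [3.141, -0.001, -2.775]
force: [-0.5, 1.0, 0.3]
grip_width: 0.0601
finger_force: 0.0
clock: 10.25
position: [0.6063, -0.319, 0.1627]
tool_rot: [-3.141, 0.001, -2.774]
force: [0.1, 0.5, 0.6]
grip_width: 0.0603
finger_force: 0.0
rot [-0.05  0.08  0.03] shift after turn [ 1.  -0.3 81.7] before [ 1.1 -0.2 81.7] pos [ 0.6063 -0.319   0.1627] t 10.25 F [0.1 0.5 0.6] w 0.0603 ff 0.0
0.044 [ 269  141   97  114 8535] 0.0511 [ 605.4 -320.4] [95.  75.5] 20.4
0.08 [ 308  163   19   97 1624] 0.0856 [ 605.2 -320.3] [69.8 12.2] 20.5
```

```bash
python3 -m crank '0.06 0.0014 -0.0009 0.012 0 0 0.5;0.06 0 0 0.014 0 0 0;0.06 0 0 0.014 0 0 0;0.06 0 0 0.014 0 0 0;0.06 0 0 0.012 0 0 0;0.06 0 0 0.01 0 0 0;0.06 0 0 0.0045 0 0 0;0.06 0 0 0 0 0 0' 60
python3 -m crank '0.0 0 0 0 0 0 0;0.0 0 0 0 0 0 0;0.0 0 0 0 0 0 0;0.0 0 0 0 0 0 0;0.0 0 0 0 0 0 0;0.0 0 0 0 0 0 0;0.0 0 0 0 0 0 0;0.0 0 0 0 0 0 0' 60
python3 -c "
from h import *
plan(.6053,-.3203,.081,200.5)"
```

```text
clock: 10.97
position: [0.6044, -0.321, 0.0794]
tool_rot: [3.14, -0.001, -2.784]
force: [-0.5, 0.9, -0.7]
grip_width: 0.0599
finger_force: 0.0
clock: 11.63
position: [0.6052, -0.3215, 0.0817]
tool_rot: [-3.141, 0.001, -2.784]
force: [-0.3, -0.3, 7.4]
grip_width: 0.0106
finger_force: 59.6
rot [-0.05  0.05 -0.04] shift after turn [-0.5  1.1  0.7] before [-0.5  1.1  0.7] pos [ 0.6052 -0.3215  0.0817] t 11.63 F [-0.3 -0.3  7.4] w 0.0106 ff 59.6
```

```bash
python3 -m crank '0 0 0 -0.005 0 0 0;0 0 0 -0.015 0 0 0;0 0 0 -0.025 0 0 0;0 0 0 -0.03 0 0 0;0 0 0 -0.03 0 0 0;0 0 0 -0.03 0 0 0;0 0 0 -0.03 0 0 0;0 0 0 -0.012 0 0 0'
python3 -c "
from h import *
plan(.56,.13,.26,183.2)"
```

```text
clock: 12.3
position: [0.6056, -0.3216, 0.262]
tool_rot: [-3.139, 0.003, -2.784]
force: [0.1, -0.7, -6.1]
grip_width: 0.0109
finger_force: 59.0
rot [-0.14  0.19 17.26] shift after turn [ 20.3 453.4   2. ] before [-115.2  439.     1.1] pos [ 0.6056 -0.3216  0.262 ] t 12.3 F [ 0.1 -0.7 -6.1] w 0.0109 ff 59.0
```

```bash
python3 -m crank '0 0 0 0 0 0 4;0 0 0 0 0 0 6;0 0 0 0 0 0 5;0 0 0.008 0 0 0 2.2;0 0.002 0.025 0 0 0 0;0 0.002 0.035 0 0 0 0;0 0.002 0.038 0 0 0 0;0 0.002 0.038 0 0 0 0'
python3 -m crank '0 0.002 0.038 0 0 0 0;0 0.002 0.038 0 0 0 0;0 0.002 0.038 0 0 0 0;0 0.002 0.038 0 0 0 0;0 0.002 0.038 0 0 0 0;0 0.002 0.038 0 0 0 0;0 0.002 0.035 0 0 0 0;0 0 0.022 0 0 0 0'
python3 -m crank '0 0 0.014 0 0 0 0;0 0 0.01 0 0 0 0;0 0 0 0 0 0 0;0 0 0 0 0 0 0;0 0 0 0 0 0 0;0 0 0 0 0 0 0;0 0 0 0 0 0 0;0 0 0 0 0 0 0'
python3 - <<'E'
from h import *
plan(.56,.2945,.20,183.2)
f=grab("wrist");import pickle;pickle.dump(f,open("w4.pkl","wb"));P=cloud(f);save(f,"pics/w4.png")
def rect(z0,z1):
    m=((P[...,2]>z0)&(P[...,2]<z1)&(abs(P[...,0]-.56)<.14)&(abs(P[...,1]-.25)<.2)).astype(np.uint8)
    n,l,s,c=cv2.connectedComponentsWithStats(m)
    for i in range(1,n):
        if s[i,4]>100:
            q=P[l==i];r=cv2.minAreaRect((q[:,:2]*1000).astype(np.float32));print(z0,s[i],np.median(q[:,2]).round(4),np.round(r[0],1),np.round(r[1],1),round(r[2],1))
rect(.0895,.098);rect(.035,.05);rect(.08,.088);rect(.24,.3)
E
```

```text
clock: 12.97
position: [0.5873, -0.1764, 0.2566]
tool_rot: [3.141, -0.002, -3.085]
force: [1.6, 0.1, -6.3]
grip_width: 0.0104
finger_force: 59.0
clock: 13.63
position: [0.5566, 0.11, 0.257]
tool_rot: [3.141, -0.002, -3.081]
force: [-0.3, 1.0, -7.0]
grip_width: 0.0107
finger_force: 59.1
clock: 14.3
position: [0.5569, 0.1291, 0.2579]
tool_rot: [-3.141, 0.0, -3.085]
force: [0.5, -0.4, -6.9]
grip_width: 0.0104
finger_force: 59.1
rot [-0.01  0.    0.02] shift after turn [-12.4 164.9  57.9] before [-12.4 164.9  57.9] pos [0.5569 0.1291 0.2579] t 14.3 F [ 0.5 -0.4 -6.9] w 0.0104 ff 59.1
0.0895 [ 426  142   88  109 2157] 0.0927 [559.4 293.5] [118.   96.3] 3.0
0.035 [ 436  152   53   77 3345] 0.0466 [561.7 303.5] [93.6 62.3] 3.7
0.08 [  265    86   274   203 25047] 0.0862 [563.3 230.3] [221.1 302.6] 3.2
0.08 [434 154  73  90 585] 0.0849 [560.3 296.2] [100.9  79.5] 3.3
0.24 [  192   196   256   155 12609] 0.2852 [554.9 130.1] [65.  83.3] 37.7
```

View pics/w4.png

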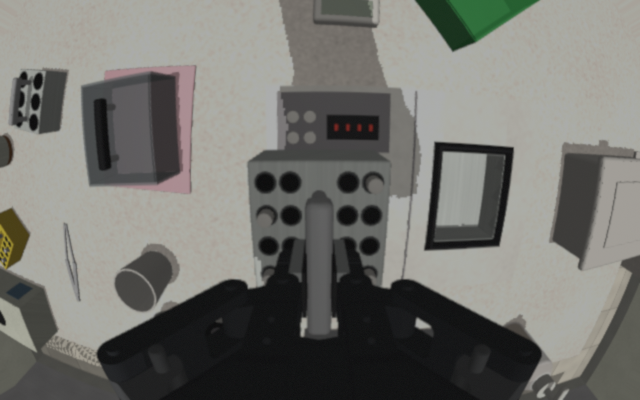

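The well opening is clear at (470,197), centre about (0.560, 0.2947), yaw 3.2°. The gripped block is at (320,220). I'll check the block's pose relative to the tool.

```bash
python3 - <<'E'
from h import *
import pickle
f=pickle.load(open("w4.pkl","rb"));P=cloud(f);st=f["st"]
R=Ro.from_euler('xyz',st["tool_rot"])
T=R.inv().apply((P-st["position"]).reshape(-1,3)).reshape(P.shape)*1000
m=((abs(T[...,2]-30)<5)&(abs(T[...,1])<50)&(T[...,0]>-60)&(T[...,0]<60))
q=T[m];print(len(q),q.min(0),q.max(0),np.median(q[:,2]))
for x0 in(0,10,20,30,40):
    s=q[(q[:,0]>x0)&(q[:,0]<x0+8)];print(x0,np.percentile(s[:,1],[1,99]).round(1),len(s),np.median(s[:,2]).round(1))
for y0 in(-36,-20,20,30):
    s=q[(q[:,1]>y0)&(q[:,1]<y0+6)];print(y0,np.percentile(s[:,0],[99,99.7]).round(1))
E
```

```text
11569 [-27.73712258 -36.84083314  25.01290301] [47.05994032 38.60840731 34.99862279] 30.545905510536212
0 [-36.   37.2] 1332 30.6
10 [-35.7  37.4] 1308 30.4
20 [-35.4  37.4] 1692 30.6
30 [-35.4  37.3] 1909 30.4
40 [-35.3  37.1] 2021 30.8
-36 [46.6 46.8]
-20 [46.6 46.6]
20 [46.6 46.7]
30 [46.8 46.9]
```

```bash
python3 -m crank '0 -0.001 0.012 0 0 0 0;0 -0.002 0.025 0 0 0 0;0 -0.002 0.035 0 0 0 0;0 -0.002 0.035 0 0 0 0;0 -0.002 0.03 0 0 0 0;0 -0.0018 0.018 0 0 0 0;0 -0.001 0.0092 0.01 0 0 0;0 0 0 0.02 0 0 0'
python3 -m crank '0 0 0 0.02 0 0 0;0 0 0 0.012 0 0 0;0 0 0 0.006 0 0 0;0 0 0 0 0 0 0;0 0 0 0 0 0 0;0 0 0 0 0 0 0;0 0 0 0 0 0 0;0 0 0 0 0 0 0'
python3 -c "
from h import *
plan(.5595,.2938,.1255,183.2);a=telemetry.observe()
"
```

```text
clock: 15.02
position: [0.5596, 0.2976, 0.2289]
tool_rot: [3.139, 0.003, -3.082]
force: [1.3, 0.3, -6.8]
grip_width: 0.011
finger_force: 59.1
clock: 15.68
position: [0.5595, 0.2945, 0.1907]
tool_rot: [3.141, 0.001, -3.085]
force: [0.4, -0.2, -6.8]
grip_width: 0.0106
finger_force: 59.1
rot [0.03 0.06 0.07] shift after turn [ 0.  -0.7 65.2] before [ 0.1 -0.7 65.2] pos [0.5595 0.2945 0.1907] t 15.68 F [ 0.4 -0.2 -6.8] w 0.0106 ff 59.1
```

Descend gently: to just inside the lead-in, then read the forces.

```bash
python3 -m crank '0 0 -0.0005 0.006 0 0 0;0 0 0 0.006 0 0 0;0 0 0 0.004 0 0 0;0 0 0 0.003 0 0 0;0 0 0 0.003 0 0 0;0 0 0 0 0 0 0;0 0 0 0 0 0 0;0 0 0 0 0 0 0'
python3 -m crank '0 0 0 0.002 0 0 0;0 0 0 0.002 0 0 0;0 0 0 0.002 0 0 0;0 0 0 0.002 0 0 0;0 0 0 0 0 0 0;0 0 0 0 0 0 0;0 0 0 0 0 0 0;0 0 0 0 0 0 0'
python3 -c "
from h import *
plan(.5595,.2938,.1255,183.2);a=telemetry.observe();print(a['moment'])
"
```

```text
clock: 16.35
position: [0.5593, 0.294, 0.168]
tool_rot: [3.141, 0.0, -3.085]
force: [0.1, -0.1, -6.3]
grip_width: 0.0108
finger_force: 59.1
clock: 17.02
position: [0.5592, 0.2939, 0.16]
tool_rot: [3.142, 0.0, -3.084]
force: [-1.1, 0.2, -6.8]
grip_width: 0.0108
finger_force: 59.1
rot [0.   0.01 0.07] shift after turn [-0.2 -0.2 34.5] before [-0.2 -0.2 34.5] pos [0.5592 0.2939 0.16  ] t 17.02 F [-1.1  0.2 -6.8] w 0.0108 ff 59.1
[-0.00334116 -0.02165345 -0.04034004]
```

```bash
python3 -m crank '0 0 0 0.003 0 0 0;0 0 0 0.004 0 0 0;0 0 0 0.004 0 0 0;0 0 0 0.004 0 0 0;0 0 0 0.004 0 0 0;0 0 0 0.004 0 0 0;0 0 0 0.004 0 0 0;0 0 0 0.002 0 0 0'
python3 -m crank '0 0 0 0.001 0 0 0;0 0 0 0.001 0 0 0;0 0 0 0.001 0 0 0;0 0 0 0.001 0 0 0;0 0 0 0 0 0 0;0 0 0 0 0 0 0;0 0 0 0 0 0 0;0 0 0 0 0 0 0'
```

```text
clock: 17.68
position: [0.559, 0.2938, 0.1301]
tool_rot: [-3.141, -0.001, -3.084]
force: [0.5, -0.3, -5.7]
grip_width: 0.0109
finger_force: 59.1
clock: 18.35
position: [0.5593, 0.2939, 0.127]
tool_rot: [3.142, 0.0, -3.084]
force: [0.1, 0.7, -6.4]
grip_width: 0.0107
finger_force: 59.1
```

```bash
python3 -m crank '0 0 0 0.001 0 0 0;0 0 0 0.0005 0 0 0;0 0 0 0.0005 0 0 0;0 0 0 0 0 0 0;0 0 0 0 0 0 0;0 0 0 0 0 0 0;0 0 0 0 0 0 0;0 0 0 0 0 0 0'
```

```text
clock: 19.02
position: [0.5593, 0.294, 0.1266]
tool_rot: [3.141, 0.001, -3.085]
force: [-10.1, -4.4, 20.8]
grip_width: 0.0107
finger_force: 63.1
```

```bash
python3 -m crank '0 0 0 0.0005 0 0 0;0 0 0 0.0005 0 0 0;0 0 0 0 0 0 0;0 0 0 0 0 0 0;0 0 0 0 0 0 0;0 0 0 0 0 0 0;0 0 0 0 0 0 0;0 0 0 0 0 0 0'
```

```text
clock: 19.68
position: [0.5593, 0.294, 0.1266]
tool_rot: [3.141, 0.001, -3.085]
force: [-16.1, -8.1, 36.8]
grip_width: 0.0113
finger_force: 65.3
```

Home: 0.1266 minus the bench grasp height of 0.0817 gives about 45 mm. Ease off, release and rise.

```bash
python3 -m crank '0 0 0 -0.001 0 0 0;0 0 0 -0.001 0 0 0;0.03 0 0 0 0 0 0;0.05 0 0 0 0 0 0;0.05 0 0 0 0 0 0;0.05 0 0 0 0 0 0;0.05 0 0 -0.008 0 0 0;0.05 0 0 -0.015 0 0 0'
python3 -m crank '0.06 0 0 -0.025 0 0 0;0.06 0 0 -0.03 0 0 0;0.06 0 0 -0.03 0 0 0;0.06 0 0 -0.03 0 0 0;0.06 0 0 -0.005 0 0 0;0.06 0 0 0 0 0 0;0.06 0 0 0 0 0 0;0.06 0 0 0 0 0 0'
python3 - <<'E'
from h import *
plan(.507,-.1125,.22,183.4)
f=grab("wrist");P=cloud(f);save(f,"pics/w5.png")
def rect(z0,z1):
    m=((P[...,2]>z0)&(P[...,2]<z1)&(abs(P[...,0]-.56)<.1)&(abs(P[...,1]-.295)<.08)).astype(np.uint8)
    n,l,s,c=cv2.connectedComponentsWithStats(m)
    for i in range(1,n):
        if s[i,4]>100:
            q=P[l==i];r=cv2.minAreaRect((q[:,:2]*1000).astype(np.float32));print(z0,s[i],np.median(q[:,2]).round(4),np.round(r[0],1),np.round(r[1],1),round(r[2],1))
rect(.122,.14);rect(.0895,.1)
E
```

```text
clock: 20.35
position: [0.5585, 0.2936, 0.1481]
tool_rot: [-3.14, -0.002, -3.084]
force: [0.8, 0.4, 0.2]
grip_width: 0.05
finger_force: 0.0
clock: 21.02
position: [0.5587, 0.2937, 0.2678]
tool_rot: [-3.141, -0.001, -3.084]
force: [-0.6, 0.1, -1.4]
grip_width: 0.0598
finger_force: 0.0
rot [-0.04 -0.08 -0.13] shift after turn [  75.7 -402.4   47.8] before [  74.8 -402.5   48.2] pos [0.5587 0.2937 0.2678] t 21.02 F [-0.6  0.1 -1.4] w 0.0598 ff 0.0
0.122 [ 313  155   14   78 1068] 0.1306 [559.4 295.3] [69.8 11.9] 3.2
0.0895 [ 269  127  100  113 8323] 0.0956 [559.8 294.5] [117.5  97.6] 3.4
```

View pics/w5.png

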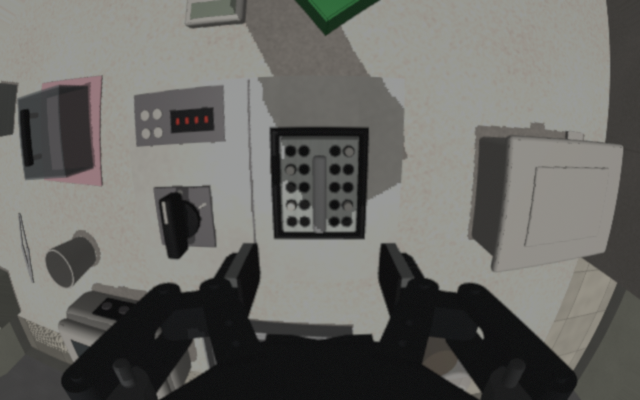

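The block sits square in the surround (320,185); its handle top reads 0.1306 against 0.130 expected, so it is fully home. Now to fetch the hood from (60,125).

```bash
python3 -m crank '0.06 0.006 -0.0336 0 0 0 0;0.06 0.0064 -0.0336 0 0 0 0;0.06 0.0064 -0.0336 0 0 0 0;0.06 0.0064 -0.0336 0 0 0 0;0.06 0.0064 -0.0336 0 0 0 0;0.06 0.0064 -0.0336 0 0 0 0;0.06 0.0064 -0.0336 0 0 0 0;0.06 0.0064 -0.0336 0 0 0 0'
python3 -m crank '0.06 0.0064 -0.0336 0 0 0 0;0.06 0.0064 -0.0336 0 0 0 0;0.06 0.0064 -0.0336 0.015 0 0 0;0.06 0.0062 -0.0336 0.02 0 0 0;0.06 0 0 0.025 0 0 0;0.06 0 0 0.025 0 0 0;0.06 0 0 0 0 0 0;0.06 0 0 0 0 0 0'
python3 -c "
from h import *
plan(.5065,-.1135,.098,183.3)"
```

```text
clock: 21.73
position: [0.523, 0.021, 0.2681]
tool_rot: [-3.141, -0.001, -3.084]
force: [0.8, 0.4, -0.8]
grip_width: 0.0602
finger_force: 0.0
clock: 22.4
position: [0.5054, -0.1128, 0.183]
tool_rot: [3.141, -0.003, -3.084]
force: [0.7, -0.5, 0.2]
grip_width: 0.06
finger_force: 0.0
rot [ 0.03 -0.18 -0.02] shift after turn [-1.1 -0.7 85. ] before [-1.3 -0.8 85. ] pos [ 0.5054 -0.1128  0.183 ] t 22.4 F [ 0.7 -0.5  0.2] w 0.06 ff 0.0
```

```bash
python3 -m crank '0.06 -0.0006 -0.0007 0.016 0 0 0;0.06 0 0 0.018 0 0 0;0.06 0 0 0.018 0 0 0;0.06 0 0 0.016 0 0 0;0.06 0 0 0.01 0 0 0;0.06 0 0 0.006 0 0 0;0.06 0 0 0 0 0 0;0.06 0 0 0 0 0 0' 40
python3 -m crank '0 0 0 0 0 0 0;0 0 0 0 0 0 0;0 0 0 0 0 0 0;0 0 0 0 0 0 0;0 0 0 0 0 0 0;0 0 0 0 0 0 0;0 0 0 0 0 0 0;0 0 0 0 0 0 0' 40
python3 -c "
from h import *
plan(.5065,-.1135,.098,183.3)"
```

```text
clock: 23.07
position: [0.5072, -0.1136, 0.1006]
tool_rot: [-3.141, 0.001, -3.084]
force: [-0.2, 0.3, -0.0]
grip_width: 0.06
finger_force: 0.0
clock: 23.73
position: [0.507, -0.1133, 0.1002]
tool_rot: [3.141, 0.0, -3.084]
force: [-0.8, 3.5, 8.5]
grip_width: 0.0111
finger_force: 42.0
rot [ 0.02  0.02 -0.01] shift after turn [ 0.5 -0.2  2.2] before [ 0.5 -0.2  2.2] pos [ 0.507  -0.1133  0.1002] t 23.73 F [-0.8  3.5  8.5] w 0.0111 ff 42.0
```

```bash
python3 -m crank '0 0 0 -0.006 0 0 0;0 0 0 -0.015 0 0 0;0 0 0 -0.025 0 0 0;0 0 0 -0.03 0 0 0;0 0 0 -0.03 0 0 0;0 0 0 -0.03 0 0 0;0 0 0 -0.02 0 0 0;0 0 0 -0.008 0 0 0'
python3 -c "
from h import *
plan(.56,.294,.26,183.2)"
```

```text
clock: 24.4
position: [0.5074, -0.1141, 0.2669]
tool_rot: [-3.141, 0.004, -3.085]
force: [-0.6, 0.5, -3.2]
grip_width: 0.0113
finger_force: 40.7
rot [-0.04  0.21  0.05] shift after turn [-75.3 404.5   6.9] before [-75.6 404.4   6.9] pos [ 0.5074 -0.1141  0.2669] t 24.4 F [-0.6  0.5 -3.2] w 0.0113 ff 40.7
```

```bash
python3 -m crank '0 -0.002 0.012 0 0 0 0;0 -0.004 0.024 0 0 0 0;0 -0.006 0.032 0 0 0 0;0 -0.006 0.032 0 0 0 0;0 -0.006 0.032 0 0 0 0;0 -0.006 0.032 0 0 0 0;0 -0.006 0.032 0 0 0 0;0 -0.006 0.032 0 0 0 0'
python3 -m crank '0 -0.006 0.032 0 0 0 0;0 -0.006 0.032 0 0 0 0;0 -0.006 0.032 0 0 0 0;0 -0.006 0.032 0 0 0 0;0 -0.005 0.025 0 0 0 0;0 -0.003 0.015 0 0 0 0;0 -0.0013 0.0065 0 0 0 0;0 0 0 0 0 0 0'
python3 -m crank '0 0 0 0.01 0 0 0;0 0 0 0.015 0 0 0;0 0 0 0.015 0 0 0;0 0 0 0.01 0 0 0;0 0 0 0.008 0 0 0;0 0 0 0 0 0 0;0 0 0 0 0 0 0;0 0 0 0 0 0 0'
python3 - <<'E'
from h import *
plan(.56,.294,.20,183.2)
f=grab("wrist");P=cloud(f);st=f["st"]
T=Ro.from_euler('xyz',st["tool_rot"]).inv().apply((P-st["position"]).reshape(-1,3))*1000
q=T[(abs(T[:,2]-29)<4)&(abs(T[:,1])<70)&(T[:,0]>-20)&(T[:,0]<80)]
print(np.median(q[:,2]))
for x0 in(0,20,40,55):
    s=q[(q[:,0]>x0)&(q[:,0]<x0+6)];print(x0,np.percentile(s[:,1],[1,99]).round(1),len(s))
for y0 in(-45,-25,25,40):
    s=q[(q[:,1]>y0)&(q[:,1]<y0+6)];print(y0,np.percentile(s[:,0],[99]).round(1))
E
```

```text
clock: 25.07
position: [0.5352, 0.1177, 0.263]
tool_rot: [-3.141, -0.001, -3.085]
force: [0.4, 0.3, -3.7]
grip_width: 0.0111
finger_force: 40.6
clock: 25.73
position: [0.5586, 0.2932, 0.2628]
tool_rot: [-3.141, -0.001, -3.083]
force: [-0.1, -0.0, -3.2]
grip_width: 0.011
finger_force: 40.6
clock: 26.4
position: [0.5593, 0.2924, 0.2065]
tool_rot: [3.141, 0.001, -3.085]
force: [0.2, -0.3, -3.0]
grip_width: 0.0108
finger_force: 40.5
rot [0.02 0.05 0.05] shift after turn [-0.8  1.6  6.5] before [-0.8  1.6  6.5] pos [0.5593 0.2924 0.2065] t 26.4 F [ 0.2 -0.3 -3. ] w 0.0108 ff 40.5
29.254000125075812
0 [-52.5  54.4] 1526
20 [-52.7  54. ] 1865
40 [-52.6  53.8] 2401
55 [-52.5  54.3] 2500
-45 [63.9]
-25 [64.2]
25 [64.3]
40 [64.3]
```

```bash
python3 -m crank '0 -0.0005 0.0014 0.003 0 0 0;0 0 0 0.003 0 0 0;0 0 0 0.003 0 0 0;0 0 0 0.003 0 0 0;0 0 0 0.002 0 0 0;0 0 0 0 0 0 0;0 0 0 0 0 0 0;0 0 0 0 0 0 0'
python3 -m crank '0 0 0 0.002 0 0 0;0 0 0 0.002 0 0 0;0 0 0 0.002 0 0 0;0 0 0 0.002 0 0 0;0 0 0 0 0 0 0;0 0 0 0 0 0 0;0 0 0 0 0 0 0;0 0 0 0 0 0 0'
```

```text
clock: 27.12
position: [0.5594, 0.2939, 0.1919]
tool_rot: [3.142, 0.0, -3.084]
force: [-0.1, 1.1, -2.2]
grip_width: 0.011
finger_force: 40.6
clock: 27.78
position: [0.5595, 0.294, 0.184]
tool_rot: [3.142, 0.0, -3.084]
force: [0.0, 0.2, -2.9]
grip_width: 0.0114
finger_force: 40.6
```

```bash
python3 -m crank '0 0 0 0.001 0 0 0;0 0 0 0.001 0 0 0;0 0 0 0.0005 0 0 0;0 0 0 0 0 0 0;0 0 0 0 0 0 0;0 0 0 0 0 0 0;0 0 0 0 0 0 0;0 0 0 0 0 0 0'
```

```text
clock: 28.45
position: [0.5594, 0.2939, 0.1814]
tool_rot: [-3.142, 0.0, -3.085]
force: [0.5, 0.0, -3.0]
grip_width: 0.0112
finger_force: 40.7
```

```bash
python3 -m crank '0 0 0 0.0005 0 0 0;0 0 0 0.0005 0 0 0;0 0 0 0 0 0 0;0 0 0 0 0 0 0;0 0 0 0 0 0 0;0 0 0 0 0 0 0;0 0 0 0 0 0 0;0 0 0 0 0 0 0'
```

```text
clock: 29.12
position: [0.5594, 0.2941, 0.1812]
tool_rot: [3.141, 0.0, -3.084]
force: [-5.1, -1.5, 10.9]
grip_width: 0.011
finger_force: 42.4
```

```bash
python3 -m crank '0 0 0 -0.0008 0 0 0;0.03 0 0 0 0 0 0;0.05 0 0 0 0 0 0;0.05 0 0 0 0 0 0;0.05 0 0 0 0 0 0;0.05 0 0 -0.01 0 0 0;0.05 0 0 -0.02 0 0 0;0.05 0 0 -0.03 0 0 0'
python3 -m crank '0.05 0 0 -0.02 0 0 0;0.05 0 0 0 0 0 0;0.05 0 0 0 0 0 0;0.05 0 0 0 0 0 0;0.05 0 0 0 0 0 0;0.05 0 0 0 0 0 0;0.05 0 0 0 0 0 0;0.05 0 0 0 0 0 0'
python3 - <<'E'
from h import *
plan(.603,.147,.20,183.2)
f=grab("wrist");P=cloud(f)
def rect(z0,z1):
    m=((P[...,2]>z0)&(P[...,2]<z1)&(abs(P[...,0]-.56)<.12)&(abs(P[...,1]-.24)<.2)).astype(np.uint8)
    n,l,s,c=cv2.connectedComponentsWithStats(m)
    for i in range(1,n):
        if s[i,4]>150:
            q=P[l==i];r=cv2.minAreaRect((q[:,:2]*1000).astype(np.float32));print(z0,s[i],np.median(q[:,2]).round(4),np.round(r[0],1),np.round(r[1],1),round(r[2],1))
rect(.172,.19);rect(.145,.156);rect(.122,.136)
E
```

```text
clock: 29.78
position: [0.5585, 0.2934, 0.2406]
tool_rot: [-3.14, -0.003, -3.084]
force: [0.2, -0.2, 0.8]
grip_width: 0.05
finger_force: 0.0
clock: 30.45
position: [0.5593, 0.2939, 0.2607]
tool_rot: [-3.141, -0.001, -3.084]
force: [0.5, -0.7, 0.4]
grip_width: 0.05
finger_force: 0.0
rot [-0.02 -0.04  0.07] shift after turn [ -35.5 -149.1   60.7] before [ -35.3 -149.1   60.8] pos [0.5593 0.2939 0.2607] t 30.45 F [ 0.5 -0.7  0.4] w 0.05 ff 0.0
0.172 [ 311  157   18  110 1864] 0.1836 [558.5 295.1] [79.6 11.9] 3.1
0.145 [  248   121   144   155 18079] 0.152 [559.3 295.1] [129.9 109.8] 3.4
0.122 [ 155  198   25   64 1021] 0.1303 [603.  147.9] [65.1 16. ] 3.2
```

The hood is seated, with its height and yaw the same as at the start. Now the switch.

```bash
python3 -m crank '0.05 -0.0045 -0.019 0 0 0 0;0.05 -0.0045 -0.019 0 0 0 0;0.05 -0.0045 -0.019 0 0 0 0;0.05 -0.0045 -0.019 0 0 0 0;0.05 -0.0045 -0.019 0 0 0 0;0.05 -0.0045 -0.019 0 0 0 0;0.05 -0.0045 -0.019 0 0 0 0;0.05 -0.004 -0.016 0 0 0 0'
python3 -m crank '0.05 0 0 0.02 0 0 0;0.05 0 0 0.02 0 0 0;0.05 0 0 0.02 0 0 0;0.05 0 0 0.02 0 0 0;0.05 0 0 0.02 0 0 0;0.05 0 0 0.015 0 0 0;0.05 0 0 0.01 0 0 0;0.05 0 0 0 0 0 0'
python3 -c "
from h import *
plan(.603,.147,.121,183.2)"
```

```text
clock: 31.17
position: [0.6036, 0.1457, 0.2611]
tool_rot: [-3.141, -0.0, -3.085]
force: [-0.0, -0.3, 0.4]
grip_width: 0.0504
finger_force: 0.0
clock: 31.83
position: [0.6025, 0.147, 0.1342]
tool_rot: [-3.141, -0.003, -3.084]
force: [0.2, -1.3, 0.4]
grip_width: 0.0498
finger_force: 0.0
rot [-0.04 -0.16  0.08] shift after turn [-0.5  0.  13.2] before [-0.6  0.  13.2] pos [0.6025 0.147  0.1342] t 31.83 F [ 0.2 -1.3  0.4] w 0.0498 ff 0.0
```

```bash
python3 -m crank '0.05 -0.0003 0 0.006 0 0 0;0.05 0 0 0.005 0 0 0;0 0 0 0 0 0 0;0 0 0 0 0 0 0;0 0 0 0 0 0 0;0 0 0 0 0 0 0;0 0 0 0 0 0 0;0 0 0 0 0 0 0' 40
python3 -c "
from h import *
plan(.603,.147,.121,183.2);print(telemetry.observe()['qpos'])"
```

```text
clock: 32.5
position: [0.604, 0.1462, 0.1259]
tool_rot: [-3.141, 0.001, -3.085]
force: [-1.3, -6.2, 5.0]
grip_width: 0.0154
finger_force: 41.6
rot [-0.05  0.04  0.02] shift after turn [0.9 0.9 4.9] before [0.9 0.9 4.9] pos [0.604  0.1462 0.1259] t 32.5 F [-1.3 -6.2  5. ] w 0.0154 ff 41.6
[-0.34875464  0.66378058  0.02291283  1.71121641 -0.01887547  0.7664268
  1.30988404]
```

```bash
python3 -m crank '0 0.0006 0.0008 0 0 0 0;0 0 0 0 0 0 5;0 0 0 0 0 0 5;0 0 0 0 0 0 5;0 0 0 0 0 0 5;0 0 0 0 0 0 5;0 0 0 0 0 0 5;0 0 0 0 0 0 5' 40
python3 -m crank '0 0 0 0 0 0 5;0 0 0 0 0 0 5;0 0 0 0 0 0 5;0 0 0 0 0 0 5;0 0 0 0 0 0 5;0 0 0 0 0 0 2;0 0 0 0 0 0 0;0 0 0 0 0 0 0'
python3 -c "
from h import *
plan(.603,.147,.121,123.2);a=telemetry.observe();print(a['qpos'],a['moment'])"
```

```text
clock: 33.17
position: [0.6039, 0.1458, 0.126]
tool_rot: [-3.141, 0.002, 2.582]
force: [1.9, -11.4, 1.9]
grip_width: 0.0152
finger_force: 41.1
clock: 33.83
position: [0.6037, 0.1456, 0.126]
tool_rot: [-3.141, 0.003, 2.116]
force: [2.7, -13.8, 3.9]
grip_width: 0.015
finger_force: 49.3
rot [-0.01  0.18 -1.96] shift after turn [1.6 0.2 5. ] before [1.6 0.1 5. ] pos [0.6037 0.1456 0.126 ] t 33.83 F [  2.7 -13.8   3.9] w 0.015 ff 49.3
[-0.54316846  0.69019289  0.31592323  1.72370353 -0.28300299  0.77213258
  0.4543383 ] [-2.78036093 -0.26633938  1.18428993]
```

```bash
python3 -m crank '0 0 0 0 0 0 -1.5;0.03 0 0 0 0 0 0;0.045 0 0 0 0 0 0;0.045 0 0 0 0 0 0;0.045 0 0 0 0 0 0;0.045 0 0 -0.01 0 0 0;0.045 0 0 -0.025 0 0 0;0.045 0 0 -0.035 0 0 0'
python3 -m crank '0.05 0 0 -0.035 0 0 0;0.05 0 0 -0.03 0 0 0;0.05 0 0 0 0 0 0;0.05 0 0 0 0 0 0;0.05 0 0 0 0 0 0;0.05 0 0 0 0 0 0;0.05 0 0 0 0 0 0;0.05 0 0 0 0 0 0'
python3 - <<'E'
from h import *
plan(.603,.147,.2,123.2)
f=grab("wrist");P=cloud(f)
def rect(z0,z1):
    m=((P[...,2]>z0)&(P[...,2]<z1)&(abs(P[...,0]-.56)<.12)&(abs(P[...,1]-.24)<.2)).astype(np.uint8)
    n,l,s,c=cv2.connectedComponentsWithStats(m)
    for i in range(1,n):
        if s[i,4]>150:
            q=P[l==i];r=cv2.minAreaRect((q[:,:2]*1000).astype(np.float32));print(z0,s[i],np.median(q[:,2]).round(4),np.round(r[0],1),np.round(r[1],1),round(r[2],1))
rect(.172,.19);rect(.145,.156);rect(.122,.136)
save(grab("scene"),"pics/end.png")
E
```

```text
clock: 34.5
position: [0.6018, 0.1478, 0.1946]
tool_rot: [-3.138, -0.001, 2.143]
force: [-0.2, 0.6, 0.2]
grip_width: 0.0447
finger_force: 0.0
clock: 35.17
position: [0.6027, 0.1479, 0.2594]
tool_rot: [-3.14, -0.0, 2.143]
force: [-0.7, 0.2, 0.6]
grip_width: 0.0499
finger_force: 0.0
rot [-0.08 -0.01 -0.43] shift after turn [-0.9 -0.3 59.4] before [-0.9 -0.2 59.4] pos [0.6027 0.1479 0.2594] t 35.17 F [-0.7  0.2  0.6] w 0.0499 ff 0.0
0.172 [ 350    0   86   45 1427] 0.1831 [568.7 294.8] [61.  12.5] 3.3
0.145 [  265     0   209   120 13571] 0.152 [559.2 294.6] [129.6 109.7] 3.4
0.122 [269  42 137  78 326] 0.1292 [562.3 240.5] [128.3   1.3] 3.4
0.122 [ 308  160   20   74 1343] 0.1305 [602.8 147.2] [16.  64.9] 33.3
```

View pics/end.png

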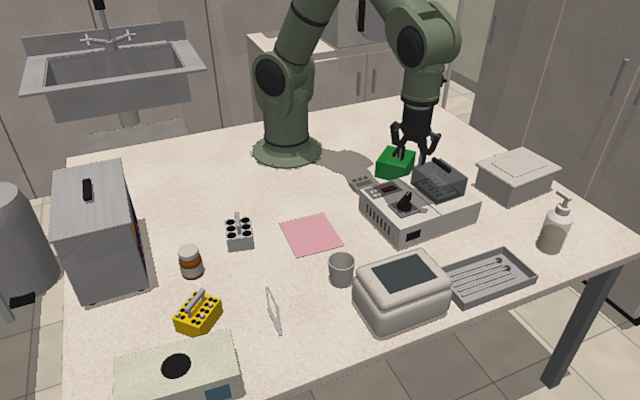

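The scene shows the hood back over the well (440,178), the mat empty (310,235), the other items where they were, and the switch (405,200) turned. Its long axis is at -56.7° against 3.2° at the start, so 60° clockwise: on.

```bash
python3 -c "
from workcell import bot
print(bot.job_done())"
```

```text
the job is handed in; nothing more can be done
None
```

The spore test is started and handed in at about 35 s: the vial block is fully home in the well, the hood is back square over it, and the main switch is on (turned 60° clockwise). The other things on the bench look unmoved.

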